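Hook the wheel-nut tray out from under its ledge

TASK

Pick up the hooked rod by its handle and reach it in under the ledge of the housing whose undivided tray holds wheel nuts. Catch the eye on that tray's front from below with the upturned hook and pull the tray straight out until its front panel has come out from under the ledge, then unhook and lay the rod down on the bench. Leave the other tray (the divided one with balance weights) shut.

Things in the scene. Friction and masses are not known exactly. Their poses are not given: they have to be found in the camera images.
- pull_hook: Loose hooked rod, 0.22 kg, lying on the bench. Black handle 100 (x) x 24 (y) x 34 tall; steel rod 10 thick leaves its +x end at mid-height (17 up) and 150 ahead of the handle's centre turns straight up into a hook ending 62 above the handle's underside. Origin: centre of the handle's underside; x towards the hook, z up. A like handle with a straight rod, no hook, lies on the bench's other side.
- hook_tip (a point): Top end of the upturned hook, at x = 150, y = 0, z = 62 mm in the rod's frame (axes as the rod's).
- nut_tray_eye (a point): Middle of the eye's opening on the wheel-nut (undivided) tray. A level loop of 8 mm bar on the tray's front panel, 85 above the bench (bar 81 to 89), opening 40 (x) x 36 (y), open up and down. x points level into the housing, z up. The tray slides out along -x against about 3 N, stays where left, stop at 90. Panel 20 behind this point, 150 wide, from 35 to 110 above the bench.
- nut_ledge (a point): Middle of the front edge of the fixed ledge over that tray, on its underside, 125 mm above the bench; axes as the eye's. Ledge 190 wide, 100 deep, 10 thick. With the tray shut, as at the start, the eye's middle is 32 and the panel 52 behind this edge (+x). The space ahead of the panel is free down to the bench; the housing's side cheeks begin 50 behind the edge, 87 either side of the middle.
- weight_tray_eye (a point): The same point on the eye of the tray in the other, identical housing: that tray is divided by partitions and holds balance weights; it must stay shut. The two housings stand side by side, either way round.
Not all that is in view belongs to the job. Leave any purple look-alike of the pull_hook alone.

How it is judged:
By the outcome, as a careful person would: the job done as asked, in the order asked, and still so for the second after the job is handed in, with the robot touching nothing.
It also fails if it takes over 48 s, if anything falls off the work surface, if the arm or the gripper's body presses on something with over 40 N, if the wrist force passes 120 N, or if a joint passes its speed limit or range.

ROBOT

A 6-joint arm with a two-finger parallel gripper is mounted at the origin on the work surface. World frame = base frame: x ahead of the robot, y to its left, z up, the work surface at z = 0. Lengths are in mm, angles in rad, forces in N, time in s.
With the tool pointing down it reaches from about 350 to 775 mm from the base axis. Payload 7.3 kg.
Tool frame: the origin (TCP) lies midway between the tips of the shut fingers; the grasp point (between the pads) lies bot.tcp_to_grasp behind it (bot.tcp_to_grasp is the distance from the TCP to the grasp point, in mm); z points along the fingers, y is the direction in which the jaws open and shut (so a half turn about z gives the same grasp; the last joint's range is limited). The gripper opens to 92 mm and grips with 3 to 60 N. Pads are 19 mm wide; open, the fingers measure 130 mm over their backs; the gripper's body (75 mm by 190 mm) begins 47 mm behind the grasp point.
Start: joints at [0.981, 0.342, 1.524, -0, 1.275, -0.146], TCP at [225.41, 474.168, 226.741] pointing down, gripper open.
Joint ranges: [-2.53, 2.53], [-0.77, 2.02], [0.04, 2.7], [-1, 4.14], [0.28, 2.66], [-3.11, 3.11]. Speed limits (rad/s): [2.57, 2.57, 3.14, 3.14, 3.14, 3.14].

INTERFACE

Orientations are given as [roll, pitch, yaw] about the fixed x, y, z axes, in that order (R = Rz(yaw) Ry(pitch) Rx(roll)).
In Python, from plant import bot gives the robot as it stands.
- The arm moves only by the shell command python3 -m inch 'ROWS'. ROWS is JSON, one flat list of numbers, 7 for each row, row after row: the shift along the world's x, y, z in cm, then the turn, a rotation vector about the world's x, y, z in degrees, then the gripper command: -1 is shut, 1 is fully open, values between are in proportion. In form: [tx, ty, tz, ax, ay, az, fingers, tx, ty, tz, ax, ay, az, fingers, ...]. A call has exactly 5 rows; each row is the pose to reach, as a shift and turn from the pose measured when the call began; what a row does not reach only later rows make up. A row lasts 1/10 s, in which the tool goes at most 50 mm and 8.59 degrees, less where a joint would pass 70% of its speed; a pose out of reach is approached as far as the arm can. A call with a gripper value outside its range is refused whole. The fingers move at their own pace and stop on an object; the grip force is fixed at half the most. Time passes only in rows, so rows that repeat a pose let the fingers close, or fill a call up. It gives the time, the measured TCP pose, the force and the opening at its end, in the units of the state.
- bot.get_obs(): the state, without advancing time (a new reading comes with each control period).
- bot.capture(name): name is "scene" or "top" or "wrist"; returns the picture (400x640x3 uint8, red, green, blue); there is no depth.
- bot.calibration(name): a dict with "fx", "fy", "cx", "cy" (pixels), "k1" (the pictures are not rectified: a ray, as slopes to the right and down, at radius r is drawn at 1 + k1 r^2 times it, then the intrinsics apply), "cam_to_world" (4x4, takes a point from camera to world coordinates). Camera axes: x right, y down, z forward; pixel columns grow to the right and rows downward; lengths in mm; the calibration is good to about 2 mm. A picture is of the moment at which its call begins: read the wrist's pose just before it. calibration takes no time and is no camera call; for the wrist camera it gives the pose at the moment of the call.
- bot.close_job(): hands the job in, once; it reports no verdict.
The state is a dict: "time": time; "joint_positions": joint angles; "dq": joint speeds; "tau": joint torques, N m; "tool_pos": TCP position; "tcp_rot": TCP orientation; "contact_force": force on the tool from outside, world axes, zero at the start; "moment": the same for the moment, N m; "grip_width": finger opening in mm.
Only numpy, scipy, OpenCV 4.12 (cv2) and the standard library are available. Lean on these libraries where they do the work, as an engineer would, in place of code of your own. Each camera call takes 0.05 s, during which the arm holds its last target.

## Working session

There is one attempt and no reset: what is moved stays moved. The work goes in short steps, Python scripts to look and compute and a shell command to move; the robot and the scene stay as the last step left them, time stands still between calls to the robot, and variables do not carry over. Pictures are saved under pics/ and viewed, and the job is handed in when it is done.

```bash
ls; mkdir -p pics
python3 - <<'E'
from plant import bot
import cv2
for n in ("scene","top"):
    c=bot.calibration(n); print(n,c)
    cv2.imwrite(f"pics/{n}0.png",bot.capture(n)[:,:,::-1])
print(bot.get_obs(), bot.tcp_to_grasp)
E
```

```text
pics
scene {'fx': 491.12049602233736, 'fy': 491.12049602233736, 'cx': 323.9854283833409, 'cy': 193.59780499945532, 'k1': 0.007344598805181809, 'cam_to_world': array([[ 2.07730823e-01,  6.74668918e-01, -7.08286493e-01,
         1.36924041e+03],
       [ 9.78006242e-01, -1.29366677e-01,  1.63609453e-01,
        -2.53364135e+02],
       [ 1.87535424e-02, -7.26695337e-01, -6.86703860e-01,
         9.61009907e+02],
       [ 0.00000000e+00,  0.00000000e+00,  0.00000000e+00,
         1.00000000e+00]])}
top {'fx': 432.6158948551035, 'fy': 432.6158948551035, 'cx': 324.5860407348361, 'cy': 190.3825496582042, 'k1': -0.058512143741573215, 'cam_to_world': array([[ 2.70678214e-02, -9.91947652e-01,  1.23722226e-01,
         3.80323773e+02],
       [-9.99441074e-01, -2.92835127e-02, -1.61249857e-02,
        -3.63041509e+01],
       [ 1.96181631e-02, -1.23216606e-01, -9.92185868e-01,
         1.26745486e+03],
       [ 0.00000000e+00,  0.00000000e+00,  0.00000000e+00,
         1.00000000e+00]])}
{'time': 0.1, 'joint_positions': array([ 9.80975009e-01,  3.42655826e-01,  1.52489679e+00, -3.29040787e-06,
        1.27535257e+00, -1.46028132e-01]), 'dq': array([ 0.00183405, -0.00046492, -0.00253411, -0.00206294,  0.00100859,
        0.00132448]), 'tau': array([ 1.92071093e-03, -4.32002628e+01, -2.44696069e+01,  7.20050535e-02,
        5.25848055e-02, -6.03579701e-05]), 'tool_pos': array([225.22298831, 473.86261431, 226.12161772]), 'tcp_rot': array([-3.14029363e+00, -1.87873862e-04,  2.69780031e+00]), 'contact_force': array([ 0.20716127, -0.06008221, -0.42417626]), 'moment': array([-0.01906978,  0.03986162,  0.05082408]), 'grip_width': 91.42023339323393} 18.8
```

View pics/scene0.png

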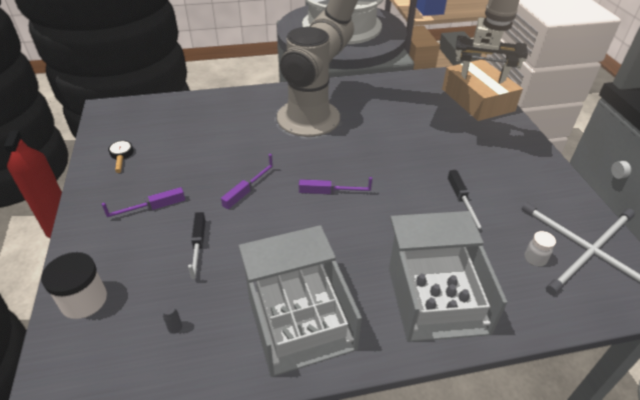

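View pics/top0.png

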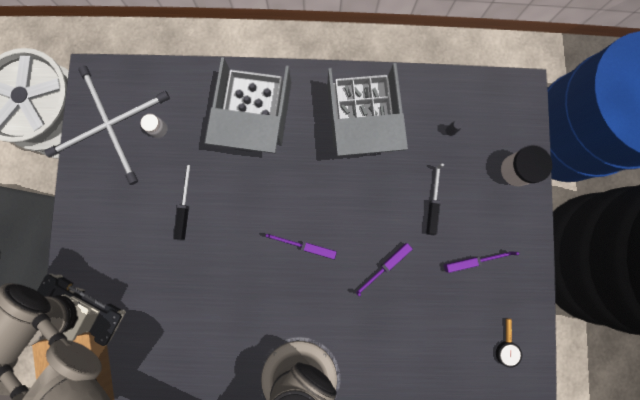

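```bash
cat > h.py <<'E'
from plant import bot
import cv2, numpy as np
def ray(n,u,v,c=None):
    c=c or bot.calibration(n)
    K=np.array([[c['fx'],0,c['cx']],[0,c['fy'],c['cy']],[0,0,1]])
    p=cv2.undistortPoints(np.array([[[u,v]]],float),K,np.array([c['k1'],0,0,0,0]))[0,0]
    T=c['cam_to_world']; return T[:3,3],T[:3,:3]@np.array([p[0],p[1],1])
def atz(n,u,v,z,c=None):
    o,d=ray(n,u,v,c); return (o+d*(z-o[2])/d[2]).round(1)
def proj(n,P,c=None):
    c=c or bot.calibration(n); T=np.linalg.inv(c['cam_to_world'])
    q=(T[:3,:3]@np.asarray(P,float).reshape(-1,3).T).T+T[:3,3]
    s=q[:,:2]/q[:,2:]; r2=(s**2).sum(1,keepdims=True); s=s*(1+c['k1']*r2)
    return s*[c['fx'],c['fy']]+[c['cx'],c['cy']]
E
python3 - <<'E'
import cv2
s=cv2.imread('pics/scene0.png');t=cv2.imread('pics/top0.png')
cv2.imwrite('pics/z1.png',cv2.resize(t[50:250,160:460],None,fx=2.6,fy=2.6,interpolation=2))
cv2.imwrite('pics/z2.png',cv2.resize(s[160:340,160:260],None,fx=3.3,fy=3.3,interpolation=2))
cv2.imwrite('pics/z3.png',cv2.resize(s[150:350,370:520],None,fx=3,fy=3,interpolation=2))
E
```

```text
(no output)
```

View pics/z1.png

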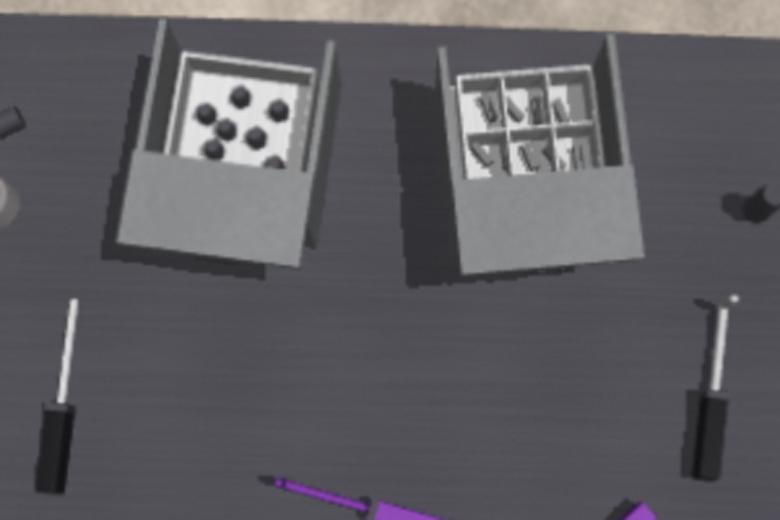

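View pics/z2.png

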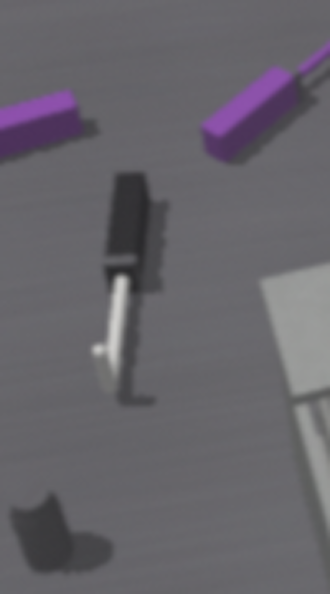

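View pics/z3.png

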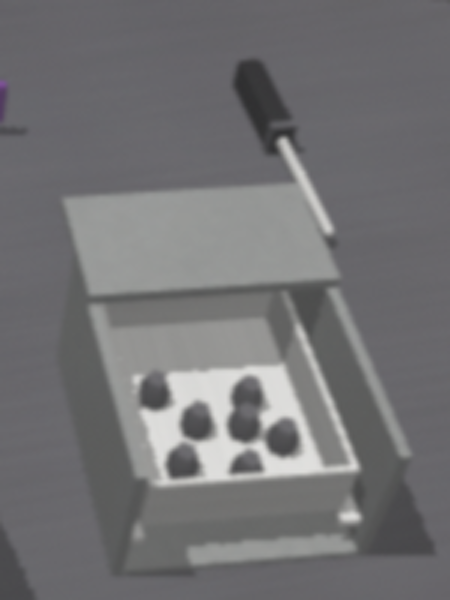

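Run:
```python
from h import *
f=lambda x,y:(160+x/2.6,50+y/2.6)
for nm,p,z in [("LfL",(117,242),135),("LfR",(299,267),135),("LbL",(135,150),135),("LbR",(310,172),135),
 ("WfL",(462,275),135),("WfR",(644,257),135),
 ("hand front L",(697,392),34),("hand front R",(728,393),34),("hback L",(690,478),34),("hback R",(719,480),34),("tip",(734,298),62),("rodfront",(724,305),17),("rodback",(716,390),17)]:
    print(nm,atz("top",*f(*p),z))
g=lambda x,y:(160+x/3.3,160+y/3.3)
for nm,p,z in [("tip",(98,350),62),("hbackL",(115,175),34),("hbackR",(145,175),34),("hfL",(107,258),34),("hfR",(136,258),34),("elbow",(113,390),15)]:
    print(nm,atz("scene",*g(*p),z))
g=lambda x,y:(370+x/3,150+y/3)
for nm,p,z in [("LfR",(64,198),135),("LfL",(298,184),135),("LbL",(338,280),135),("LbR",(92,295),135)]:
    print(nm,atz("scene",*g(*p),z))
```

```text
LfL [639.5 268.4 135. ]
LfR [618.8  80.1 135. ]
LbL [737.9 256.1 135. ]
LbR [719.6  73.  135. ]
WfL [615.6 -87.1 135. ]
WfR [ 640.6 -275.   135. ]
hand front L [ 512.7 -356.    34. ]
hand front R [ 512.6 -390.9   34. ]
hback L [ 417.3 -348.2   34. ]
hback R [ 415.9 -380.5   34. ]
tip [ 614.8 -390.3   62. ]
rodfront [ 615.  -391.8   17. ]
rodback [ 517.4 -382.1   17. ]
tip [ 620.3 -391.4   62. ]
hbackL [ 421.9 -380.2   34. ]
hbackR [ 426.4 -356.9   34. ]
hfL [ 509.5 -387.9   34. ]
hfR [ 513.7 -366.6   34. ]
elbow [ 619.8 -388.7   15. ]
LfR [621.8  82.7 135. ]
LfL [642.3 270.  135. ]
LbL [741.7 257.3 135. ]
LbR [720.4  72.7 135. ]
```

```bash
python3 -m inch '[4,-3,0,0,0,4,1, 8,-6,0,0,0,8,1, 12,-9,0,0,0,12,1, 16,-12,0,0,0,16,1, 20,-15,0,0,0,20,1]'; python3 -m inch '[0.5,-4.8,0,0,0,0,1, 1,-9.6,0,0,0,0,1, 1.5,-14.4,0,0,0,0,1, 2,-19.2,0,0,0,0,1, 2,-24,0,0,0,0,1]'; python3 -m inch '[0,-4.8,0,0,0,0,1, 0,-9.6,0,0,0,0,1, 0,-14.4,0,0,0,0,1, 0,-19.2,0,0,0,0,1, 0,-24,0,0,0,0,1]'
```

```text
time: 0.6
tool_pos: [426.3, 322.4, 225.9]
tcp_rot: [-3.14, -0.001, 3.05]
contact_force: [-0.1, 1.4, -0.1]
grip_width: 92.0
time: 1.1
tool_pos: [446.3, 80.4, 225.6]
tcp_rot: [-3.14, -0.001, 3.05]
contact_force: [0.2, 0.3, -0.7]
grip_width: 91.7
time: 1.6
tool_pos: [445.7, -161.5, 225.5]
tcp_rot: [-3.14, -0.001, 3.05]
contact_force: [0.2, 0.2, -1.0]
grip_width: 92.1
```

```bash
python3 -m inch '[0.4,-4.5,0,0,0,0,1, 0.8,-9,0,0,0,0,1, 1.2,-13.5,0,0,0,0,1, 1.6,-18,0,0,0,0,1, 2,-20.5,0,0,0,0,1]'
python3 - <<'E'
from h import *
import pickle
c=bot.calibration("wrist"); im=bot.capture("wrist")
pickle.dump(c,open('w1.pkl','wb')); cv2.imwrite('pics/w1.png',im[:,:,::-1]); print(c['cam_to_world'].round(2))
E
```

```text
time: 2.1
tool_pos: [465.1, -369.7, 224.7]
tcp_rot: [-3.14, -0.002, 3.047]
contact_force: [0.4, 0.5, -0.0]
grip_width: 91.5
[[ 9.0000e-02  9.6000e-01  2.8000e-01  3.8943e+02]
 [ 1.0000e+00 -9.0000e-02 -3.0000e-02 -3.6219e+02]
 [-0.0000e+00  2.8000e-01 -9.6000e-01  3.8205e+02]
 [ 0.0000e+00  0.0000e+00  0.0000e+00  1.0000e+00]]
```

View pics/w1.png

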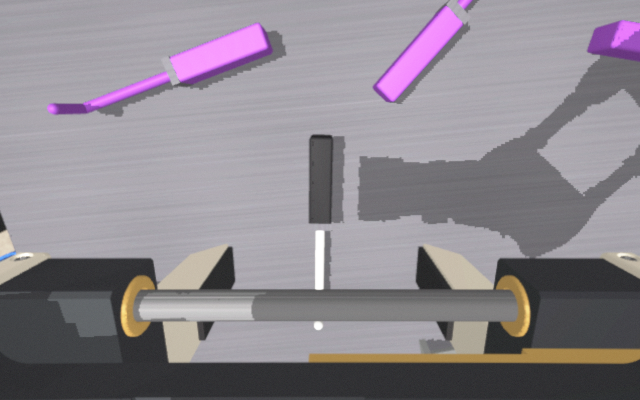

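Run:
```python
from h import *
import pickle
c=pickle.load(open('w1.pkl','rb'))
for p,z in [((310,136),34),((332,136),34),((309,223),34),((331,223),34),((320,232),22),((319.5,285),22),((318.5,326),62)]:
    print(p,atz("wrist",*p,z,c))
```

```text
(310, 136) [ 417.2 -380.1   34. ]
(332, 136) [ 419.2 -358.3   34. ]
(309, 223) [ 507.9 -390.8   34. ]
(331, 223) [ 510.1 -367.4   34. ]
(320, 232) [ 523.6 -380.7   22. ]
(319.5, 285) [ 589.1 -387.7   22. ]
(318.5, 326) [ 615.9 -390.8   62. ]
```

```bash
python3 -m inch '[0,-0.5,-4,0,0,-0.7,1, 0,-0.5,-8,0,0,-0.7,1, 0,-0.5,-12,0,0,-0.7,1, 0,-0.5,-15,0,0,-0.7,1, 0,-0.5,-16,0,0,-0.7,1]'; python3 -m inch '[0,0,-2,0,0,0,1, 0,0,-4,0,0,0,1, 0,0,-5.2,0,0,0,1, 0,0,-5.7,0,0,0,1, 0,0,-5.7,0,0,0,1]'
```

```text
time: 2.65
tool_pos: [463.6, -375.3, 60.5]
tcp_rot: [3.14, -0.007, 3.034]
contact_force: [-0.4, 0.2, -0.5]
grip_width: 91.7
time: 3.15
tool_pos: [463.8, -375.4, 3.7]
tcp_rot: [3.14, -0.007, 3.034]
contact_force: [-0.2, -0.4, -0.5]
grip_width: 91.9
```

```bash
python3 -m inch '[0,0,0,0,0,0,-1, 0,0,0,0,0,0,-1, 0,0,0,0,0,0,-1, 0,0,0,0,0,0,-1, 0,0,0,0,0,0,-1]'
```

```text
time: 3.65
tool_pos: [463.9, -375.5, 4.0]
tcp_rot: [3.14, -0.006, 3.034]
contact_force: [-0.2, 0.6, -0.3]
grip_width: 56.8
```

```bash
python3 -m inch '[0,0,0,0,0,0,-1, 0,0,0,0,0,0,-1, 0,0,0,0,0,0,-1, 0,0,0,0,0,0,-1, 0,0,0,0,0,0,-1]'; python3 -m inch '[0,0,0,0,0,0,-1, 0,0,0,0,0,0,-1, 0,0,0,0,0,0,-1, 0,0,0,0,0,0,-1, 0,0,0,0,0,0,-1]'
```

```text
time: 4.15
tool_pos: [463.8, -375.4, 3.9]
tcp_rot: [3.14, -0.006, 3.034]
contact_force: [-0.3, 0.2, 0.1]
grip_width: 23.8
time: 4.65
tool_pos: [463.8, -375.4, 3.9]
tcp_rot: [3.14, -0.006, 3.034]
contact_force: [-0.3, 0.0, 0.5]
grip_width: 23.6
```

```bash
python3 -m inch '[0,0,1,0,0,0,-1, 0,0,3,0,0,0,-1, -1,0,6,0,0,0,-1, -2.5,0.5,9,0,0,0,-1, -4,2,11,0,0,0,-1]'; python3 -m inch '[0,4,0,0,0,0,-1, 0,8,0,0,0,0,-1, 0,12,0,0,0,0,-1, 0,16,0,0,0,0,-1, 0,20,0,0,0,0,-1]'; python3 -m inch '[0,4,0,0,0,0,-1, 0,8,0,0,0,0,-1, 0,12,0,0,0,0,-1, 0,16,0,0,0,0,-1, 0,20,0,0,0,0,-1]'; python3 -m inch '[0,4,0,0,0,0,-1, 0,8,0,0,0,0,-1, 0,11,0,0,0,0,-1, 0,14,0,0,0,0,-1, 0,15,0,0,0,0,-1]'
python3 - <<'E'
from h import *
import pickle
for n in ("scene","top","wrist"):
    c=bot.calibration(n); o=bot.get_obs(); im=bot.capture(n)
    pickle.dump((c,o),open(f'{n}2.pkl','wb')); cv2.imwrite(f'pics/{n}2.png',im[:,:,::-1])
s=cv2.imread('pics/scene2.png');t=cv2.imread('pics/top2.png')
cv2.imwrite('pics/z4.png',cv2.resize(t[50:250,160:420],None,fx=3,fy=3,interpolation=2))
cv2.imwrite('pics/z5.png',cv2.resize(s[60:310,330:530],None,fx=2.4,fy=2.4,interpolation=2))
E
```

```text
time: 5.15
tool_pos: [423.9, -356.7, 116.4]
tcp_rot: [-3.14, -0.004, 3.033]
contact_force: [0.1, 0.2, -0.6]
grip_width: 23.8
time: 5.65
tool_pos: [423.6, -155.2, 117.1]
tcp_rot: [-3.14, -0.003, 3.033]
contact_force: [0.9, -0.2, -1.8]
grip_width: 23.8
time: 6.15
tool_pos: [423.3, 46.4, 117.7]
tcp_rot: [-3.14, -0.003, 3.033]
contact_force: [-0.0, -0.7, -2.1]
grip_width: 23.6
time: 6.65
tool_pos: [423.1, 198.7, 118.3]
tcp_rot: [-3.141, -0.002, 3.035]
contact_force: [0.1, -0.8, -1.6]
grip_width: 23.8
```

View pics/z4.png

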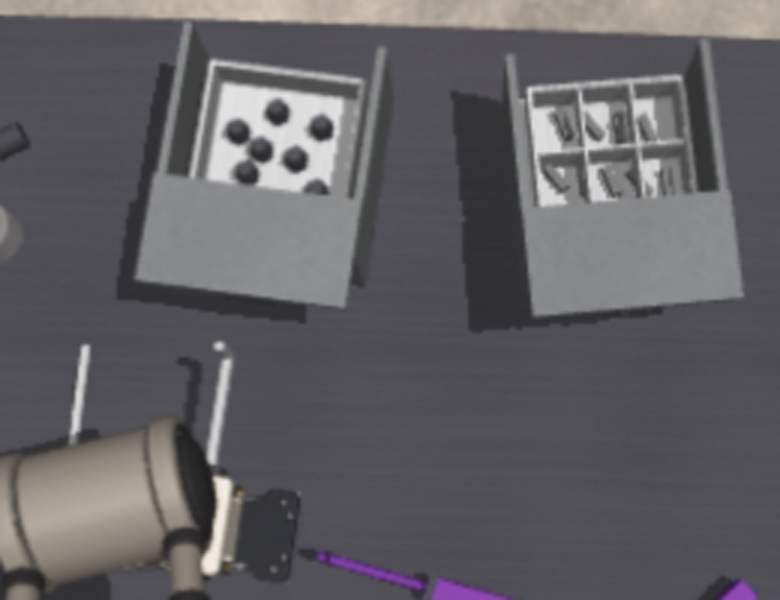

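View pics/z5.png

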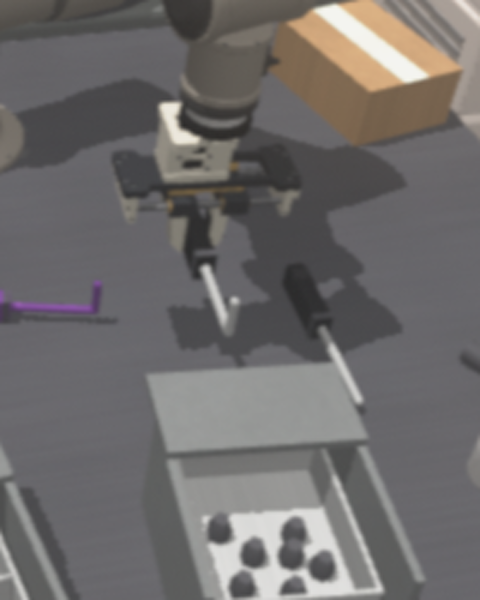

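View pics/wrist2.png

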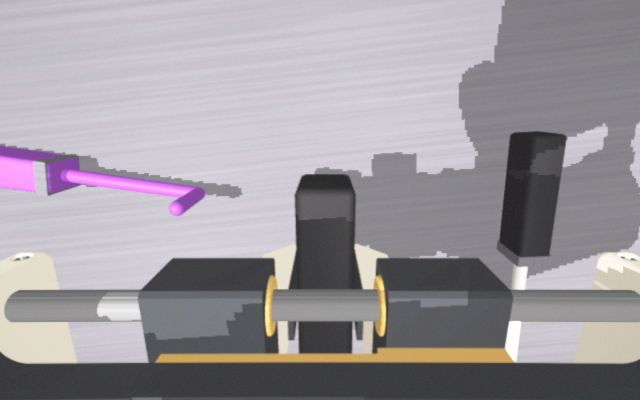

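Run:
```python
from h import *
t=(160+220/3,50+347/3); s=(330+235/2.4,60+301/2.4)
a=[ray("top",*t),ray("scene",*s)]
A=np.zeros((3,3));b=np.zeros(3)
for o,d in a:
    d=d/np.linalg.norm(d);M=np.eye(3)-np.outer(d,d);A+=M;b+=M@o
print("tip",np.linalg.solve(A,b),atz("top",*t,174),atz("scene",*s,174))
o=bot.get_obs();print(o['tool_pos'],o['tcp_rot'])
f=lambda x,y:(160+x/3,50+y/3)
L=[atz("top",*f(*p),135) for p in [(134,281),(345,307),(154,176),(363,199)]];print(L)
g=lambda x,y:(330+x/2.4,60+y/2.4)
L=[atz("scene",*g(*p),135) for p in [(366,436),(165,449),(338,365),(148,377)]];print(L)
print("straight",atz("top",160+55/2.6,50+405/2.6,34),atz("top",160+50/2.6,50+492/2.6,34))
yaw=-.109
x=np.array([np.cos(yaw),np.sin(yaw),0]);y=np.array([-x[1],x[0],0])
e=np.array([630.6,175.3,125])
c=[e+x*a+y*b for a in(0,100) for b in(95,-95)]
P=np.array(c)+[0,0,10]
print("top",((proj("top",P)-[160,50])*3).round(), "scene",((proj("scene",P)-[330,60])*2.4).round())
```

```text
tip [574.41712774 183.34393311 172.06873351] [573.6 181.4 174. ] [576.4 184.  174. ]
[423.14855291 196.18168871 117.8855878 ] [-3.13963467e+00 -2.67829040e-03  3.03402475e+00]
[array([637.9, 269.2, 135. ]), array([619.8,  80.2, 135. ]), array([735.1, 257.5, 135. ]), array([719.2,  68.2, 135. ])]
[array([737.1, 259.1, 135. ]), array([716.2,  69.7, 135. ]), array([645.4, 272.5, 135. ]), array([625.3,  82.4, 135. ])]
straight [477.7 352.7  34. ] [382.4 352.   34. ]
top [[134. 278.]
 [344. 306.]
 [153. 170.]
 [361. 198.]] scene [[334. 362.]
 [145. 374.]
 [367. 439.]
 [167. 452.]]
```

```bash
python3 -m inch '[0,0,-3,0,0,0,-1, 0,0,-6,0,0,0,-1, 0,0,-8.5,0,0,0,-1, 0,0,-10.2,0,0,0,-1, 0,0,-10.6,0,0,0,-1]'; python3 -m inch '[1,-0.1,0,0,0,0,-1, 2,-0.2,0,0,0,0,-1, 3,-0.3,0,0,0,0,-1, 4,-0.4,0,0,0,0,-1, 5,-0.5,0,0,0,0,-1]'
python3 - <<'E'
from h import *
o=bot.get_obs();print(o['tool_pos'],o['tcp_rot'],o['contact_force'])
for n in ("scene","top"):
    im=bot.capture(n); cv2.imwrite(f'pics/{n}3.png',im[:,:,::-1])
s=cv2.imread('pics/scene3.png');t=cv2.imread('pics/top3.png')
a=cv2.resize(t[80:240,180:310],None,fx=3,fy=3,interpolation=2);b=cv2.resize(s[130:290,370:500],None,fx=3,fy=3,interpolation=2)
cv2.imwrite('pics/z6.png',np.hstack([a,b]))
E
```

```text
time: 7.3
tool_pos: [422.1, 194.4, 10.4]
tcp_rot: [-3.138, -0.006, 3.032]
contact_force: [1.3, 0.5, -1.6]
grip_width: 23.7
time: 7.8
tool_pos: [473.6, 189.3, 11.0]
tcp_rot: [-3.138, -0.005, 3.032]
contact_force: [-0.1, -0.8, -1.4]
grip_width: 24.1
[473.58223306 189.33460561  10.96207376] [-3.13840011 -0.00492088  3.03216925] [-0.09057498 -0.82968848 -1.35691827]
```

View pics/z6.png

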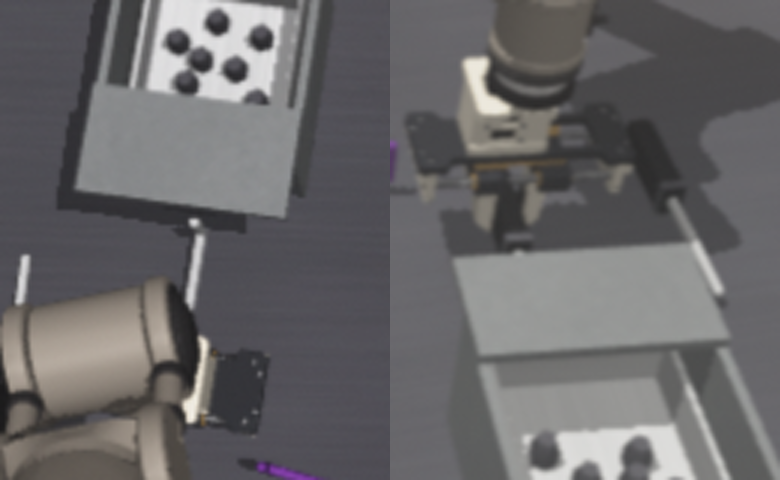

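Run:
```python
from h import *
f=lambda x,y:(180+x/3,80+y/3)
p=atz("top",*f(195,223),69); m=(atz("top",*f(75,189),135)+atz("top",*f(287,217),135))/2
d=p-m; x=np.array([np.cos(.109),-np.sin(.109)]);print(p,m,d[:2]@x,d[:2]@[-x[1],x[0]])
```

```text
[625.5 171.2  69. ] [629.75 173.4  135.  ] -3.98545242382562 -2.649277066941554
```

```bash
python3 -m inch '[0.8,0,0,0,0,0,-1, 1.6,0,0,0,0,0,-1, 2.4,-0.1,0,0,0,0,-1, 3.2,-0.2,0,0,0,0,-1, 3.7,-0.2,0,0,0,0,-1]'; python3 -m inch '[0,0,0,0,0,0,-1, 0,0,0.8,0,0,0,-1, 0,0,1.6,0,0,0,-1, 0,0,2.4,0,0,0,-1, 0,0,2.6,0,0,0,-1]'
```

```text
time: 8.4
tool_pos: [512.1, 187.2, 10.8]
tcp_rot: [-3.139, -0.004, 3.031]
contact_force: [-0.3, -0.1, -1.8]
grip_width: 24.0
time: 8.9
tool_pos: [512.7, 187.4, 38.3]
tcp_rot: [-3.14, -0.001, 3.032]
contact_force: [0.0, 0.5, -2.0]
grip_width: 24.0
```

```bash
python3 -m inch '[0,0,0.5,0,0,0,-1, 0,0,0.9,0,0,0,-1, -0.5,0.05,0.9,0,0,0,-1, -1,0.1,0.9,0,0,0,-1, -1.4,0.15,0.9,0,0,0,-1]'; python3 -m inch '[-0.5,0.05,0,0,0,0,-1, -1,0.1,0,0,0,0,-1, -1.5,0.15,0,0,0,0,-1, -2,0.2,0,0,0,0,-1, -2.5,0.25,0,0,0,0,-1]';  python3 - <<'E'
from h import *
o=bot.get_obs();print(o['tool_pos'],o['tcp_rot'],o['contact_force'])
for n in ("scene","top"):
    im=bot.capture(n); cv2.imwrite(f'pics/{n}4.png',im[:,:,::-1])
s=cv2.imread('pics/scene4.png');t=cv2.imread('pics/top4.png')
a=cv2.resize(t[60:220,180:310],None,fx=3,fy=3,interpolation=2);b=cv2.resize(s[170:330,370:500],None,fx=3,fy=3,interpolation=2)
cv2.imwrite('pics/z7.png',np.hstack([a,b]))
E
```

```text
time: 9.4
tool_pos: [497.7, 188.9, 47.0]
tcp_rot: [-3.139, -0.002, 3.032]
contact_force: [-0.0, -0.5, -1.2]
grip_width: 23.7
time: 9.9
tool_pos: [472.5, 191.5, 47.1]
tcp_rot: [-3.139, -0.002, 3.032]
contact_force: [3.7, -0.6, -2.2]
grip_width: 24.1
[472.49738932 191.51731962  47.05624797] [-3.13932967e+00 -1.96336077e-03  3.03177400e+00] [ 3.67517311 -0.5821334  -2.18595874]
```

View pics/z7.png

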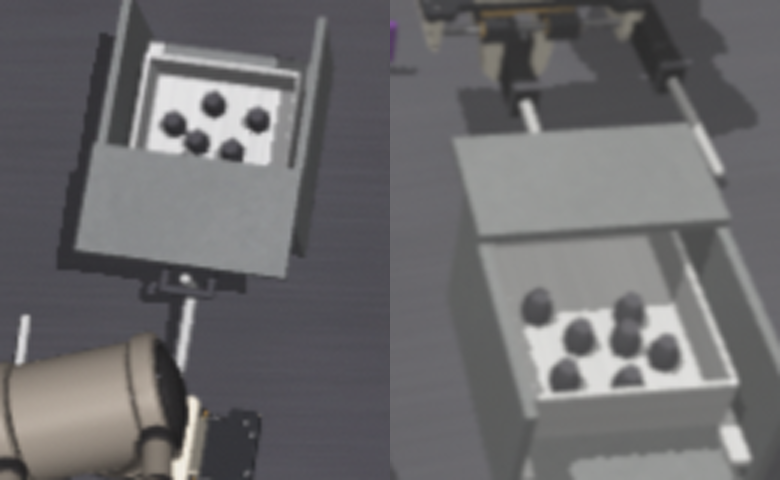

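```bash
python3 -m inch '[-0.6,0.07,0,0,0,0,-1, -1.2,0.13,0,0,0,0,-1, -1.8,0.2,0,0,0,0,-1, -2.4,0.26,0,0,0,0,-1, -3,0.33,0,0,0,0,-1]'; python3 -m inch '[-0.6,0.07,0,0,0,0,-1, -1.2,0.13,0,0,0,0,-1, -1.8,0.2,0,0,0,0,-1, -2.2,0.24,0,0,0,0,-1, -2.5,0.27,0,0,0,0,-1]';  python3 - <<'E'
from h import *
o=bot.get_obs();print(o['tool_pos'],o['tcp_rot'],o['contact_force'])
for n in ("scene","top"):
    im=bot.capture(n); cv2.imwrite(f'pics/{n}5.png',im[:,:,::-1])
s=cv2.imread('pics/scene5.png');t=cv2.imread('pics/top5.png')
a=cv2.resize(t[60:220,180:310],None,fx=3,fy=3,interpolation=2);b=cv2.resize(s[150:310,370:500],None,fx=3,fy=3,interpolation=2)
cv2.imwrite('pics/z8.png',np.hstack([a,b]))
E
```

```text
time: 10.5
tool_pos: [441.2, 194.9, 47.1]
tcp_rot: [-3.139, -0.003, 3.032]
contact_force: [2.4, -0.7, -2.1]
grip_width: 23.5
time: 11.0
tool_pos: [415.7, 197.6, 47.1]
tcp_rot: [-3.139, -0.004, 3.032]
contact_force: [2.6, -0.9, -0.9]
grip_width: 23.3
[415.72049308 197.58730508  47.0752023 ] [-3.13887056 -0.00355071  3.03208904] [ 2.64155164 -0.87536428 -0.94407106]
```

View pics/z8.png

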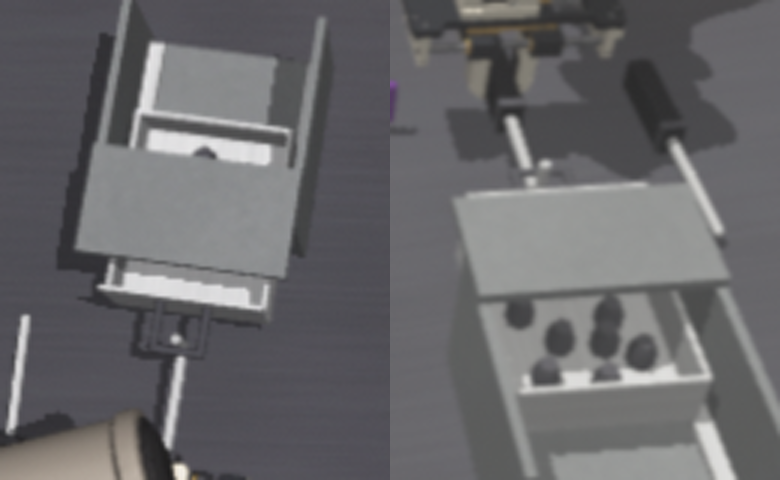

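Run:
```python
from h import *
f=lambda x,y:(180+x/3,80-20+y/3)
x=np.array([np.cos(.109),-np.sin(.109)])
m=(atz("top",*f(75,249),135)+atz("top",*f(287,277),135))/2
for n,p,z in [("panel front L",(98,291),110),("panel front R",(266,318),110),("panelbackL",(103,283),110),("panelbackR",(270,307),110),("tip",(175,340),105)]:
    d=(atz("top",*f(*p),z)-m)[:2]; print(n,d@x,d@[-x[1],x[0]])
print(m)
```

```text
panel front L -31.0442691775002 75.47076156522415
panel front R -34.52540785908843 -79.32659523869404
panelbackL -23.04335670605033 72.22185411437265
panelbackR -24.037831262573505 -81.3980046941695
tip -65.12722333727477 -0.08532512368998263
[629.75 173.4  135.  ]
```

```bash
python3 -m inch '[0.4,-0.05,0,0,0,0,-1, 0.9,-0.1,0,0,0,0,-1, 0.9,-0.1,-1,0,0,0,-1, 0.9,-0.1,-2,0,0,0,-1, 0.9,-0.1,-3,0,0,0,-1]'; python3 -m inch '[0,0,-0.7,0,0,0,-1, -1,0.1,-0.7,0,0,0,-1, -2.5,0.3,-0.7,0,0,0,-1, -4,0.5,-0.7,0,0,0,-1, -5.5,1,-0.7,0,0,0,-1]'
python3 - <<'E'
from h import *
print(atz("top",262,235,30),atz("top",335,255,30))
E
```

```text
time: 11.6
tool_pos: [423.9, 196.4, 15.7]
tcp_rot: [-3.138, -0.006, 3.032]
contact_force: [0.1, -0.3, -2.3]
grip_width: 23.6
time: 12.1
tool_pos: [367.5, 206.3, 8.7]
tcp_rot: [-3.138, -0.006, 3.032]
contact_force: [0.4, -0.3, -1.4]
grip_width: 24.0
[401.6 118.1  30. ] [350.9 -90.9  30. ]
```

```bash
python3 -m inch '[-0.7,1,0,0,0,0,-1, -1.4,2,0,0,0,0,-1, -1.8,2.8,0,0,0,0,-1, -1.8,3,-0.2,0,0,0,-1, -1.8,3,-0.4,0,0,0,-1]'; python3 -m inch '[0,0,-0.1,0,0,0,-1, 0,0,-0.1,0,0,0,-1, 0,0,-0.1,0,0,0,0, 0,0,-0.1,0,0,0,1, 0,0,-0.1,0,0,0,1]'; python3 -m inch '[0,0,0,0,0,0,1, 0,0,0,0,0,0,1, 0,0,0,0,0,0,1, 0,0,0,0,0,0,1, 0,0,0,0,0,0,1]'
```

```text
time: 12.6
tool_pos: [349.9, 237.0, 4.6]
tcp_rot: [-3.138, -0.005, 3.033]
contact_force: [-0.0, -1.0, -2.6]
grip_width: 23.9
time: 13.1
tool_pos: [350.2, 236.9, 3.6]
tcp_rot: [-3.138, -0.005, 3.032]
contact_force: [-0.0, -0.3, 0.0]
grip_width: 42.9
time: 13.6
tool_pos: [350.3, 236.9, 3.6]
tcp_rot: [-3.138, -0.005, 3.032]
contact_force: [-0.1, -0.3, -1.0]
grip_width: 83.5
```

```bash
python3 -m inch '[0,0,1,0,0,0,1, 0,0,4,0,0,0,1, 0,0,8,0,0,0,1, 0,0,12,0,0,0,1, 0,0,16,0,0,0,1]'; python3 -m inch '[-2,4,2,0,0,0,1, -4,8,4,0,0,0,1, -6,12,4,0,0,0,1, -8,16,4,0,0,0,1, -8,18,4,0,0,0,1]'
python3 - <<'E'
from h import *
for n in ("scene","top"):
    im=bot.capture(n); cv2.imwrite(f'pics/{n}6.png',im[:,:,::-1])
E
```

```text
time: 14.1
tool_pos: [349.8, 236.7, 165.9]
tcp_rot: [-3.139, -0.005, 3.033]
contact_force: [0.9, -0.0, -0.4]
grip_width: 91.9
time: 14.6
tool_pos: [267.2, 419.1, 207.0]
tcp_rot: [-3.14, -0.005, 3.036]
contact_force: [0.9, -0.3, 0.6]
grip_width: 91.9
```

View pics/scene6.png

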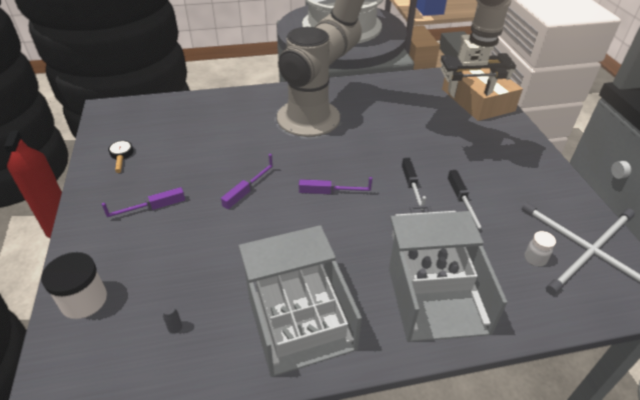

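View pics/top6.png

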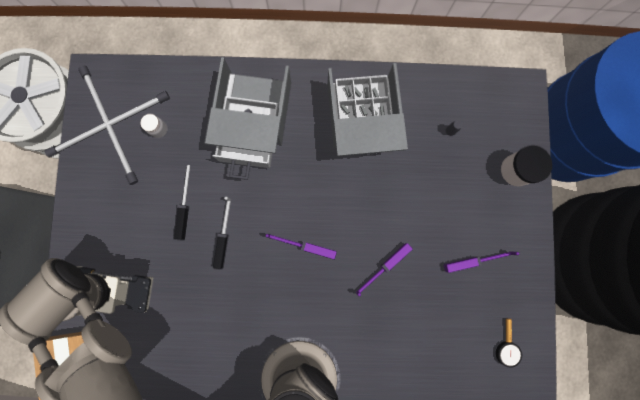

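```bash
python3 -c "
from plant import bot
print(bot.close_job())"
```

```text
the job is handed in; nothing more can be done
None
```

The wheel-nut tray is pulled out and the hooked rod is back on the bench. I handed the job in after about 15 s.

- **What I did:** I gripped the rod by its handle, reached the hook in under the left (+y) ledge and raised it through the eye from below. I then pulled the tray straight out against about 3 N, lowered the hook clear, backed off and laid the rod down.
- **Tray position:** by the top camera the tray came out about 83 mm. The front panel is about 32 mm ahead of the ledge edge and its back face about 23 mm ahead, so it is fully out from under the ledge.
- **Last check:** in the final pictures the rod lies flat and clear of the eye. The divided tray is still shut, the purple look-alikes and the straight rod haven't moved, and the arm is clear with the gripper open.
- **Disagreements:** the two cameras differed by 3–6 mm on the ledge and rod positions, well within the eye's clearance. The measured force never went above about 4 N, and no check failed.

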